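# Put the channel-shaped jaw cover on the bench vise, open side down

## Task

Put the aluminium jaw cover on the vise: it lies on the bench with its open side up and belongs upside down over the closed jaws. First lift one end while the other end stays on the bench, until the cover stands upright on that end, and let go; then take a fresh hold, turn it on over so that its open side faces down, and lower it centred along the jaws until its web rests flat on top of them. Never let the cover fall, and leave the other things on the bench where they are.

Things in the scene. Friction and masses are not known exactly. Their poses are not given: they have to be found in the camera images.
- cover_center (a point): The jaw cover: aluminium U channel, 120 mm long, 52 mm wide, 42 mm high outside, walls 4 mm thick (inside 44 mm wide, 38 mm deep), ends open, 0.12 to 0.24 kg. The point is the middle of its outer 120 x 52 x 42 mm box. Its y axis runs along its length, x across it through the two flanges, z from web to open side (up at the start).
- cover_end_a (a point): Middle of the cover's web edge at its +y end: 60 mm along +y and 21 mm along -z (cover's axes) from the cover's centre, on the outer face of the web.
- cover_end_b (a point): The same at its -y end.
- jaw_top (a point): Centre of the top of the vise's closed jaws, 150 mm above the bench. The two dark jaws together make one upright block 38 mm thick (along x) and 100 mm long (along y), standing 60 mm clear above the vise's body, top edges slightly rounded. Axes as the vise's. With the cover seated, its centre lies 17 mm below this point and the top of its web 4 mm above it.
- vise: Grey bench vise, about 270 mm long, 190 mm wide at the foot and 150 mm high, fixed to the bench, jaws closed. Origin on the bench straight under the middle of the jaws; z up, x from the screw handle (on the robot's side) to the small anvil at the back, y along the jaws.
- angle_offcut: Bystander: dark steel angle, 150 mm long, 40 x 40 mm legs, lying on one leg; origin under its middle, length along its y.
- tube_offcut: Bystander: steel square tube, 140 mm long, 40 x 40 mm, lying; origin under its middle, length along its y.
- wrench: Bystander: steel wrench, 180 mm long, lying flat along its x between the vise and the cover; origin under it.
- hammer: Bystander: hammer, 280 mm long, lying along its x; origin under it.
- jar: Bystander: closed glass jar, 70 mm across, 85 mm high; origin at the centre of its underside.
- pipe_offcut: Bystander: upright piece of copper pipe, 60 mm across, 70 mm high; origin at the centre of its underside.
- wood_block: Bystander: wood block 90 x 70 x 35 mm; origin at the centre of its underside.
Not all that is in view belongs to the job. Leave any blue or yellow look-alike of the part that bears cover_center alone.

How it is judged:
By the outcome, as a careful person would: the job done as asked, in the order asked, and still so for the second after the job is handed in, with the robot touching nothing.
It also fails if it takes over 58 s, if anything falls off the work surface, if the arm or the gripper's body presses on something with over 40 N, if the wrist force passes 120 N, or if a joint passes its speed limit or range.

## Robot

A 6-joint arm with a two-finger parallel gripper is mounted at the origin on the work surface. World frame = base frame: x ahead of the robot, y to its left, z up, the work surface at z = 0. Lengths are in m, angles in rad, forces in N, time in s.
With the tool pointing down it reaches from about 0.35 to 0.95 m from the base axis. Payload 17.4 kg.
Tool frame: the origin (TCP) lies midway between the tips of the shut fingers; the grasp point (between the pads) lies 19 mm behind it; z points along the fingers, y is the line along which they close (so a half turn about z gives the same grasp; the last joint's range is limited). The gripper opens to 93 mm and grips with 3 to 60 N. Pads are 15 mm wide; open, the fingers measure 128 mm over their backs; the gripper's body (75 mm by 188 mm) begins 65 mm behind the grasp point.
Start: joints at [-1.174, 0.116, 1.442, -0, 1.584, -0.038], TCP at [0.284, -0.612, 0.219] pointing down, gripper open.
Joint ranges: [-2.83, 2.83], [-0.83, 2.19], [0.07, 2.5], [-1.14, 4.28], [0.01, 3], [-2.97, 2.97]. Speed limits (rad/s): [1.89, 1.89, 2.22, 3.14, 3.14, 3.14].

## Interface

Orientations are given as a unit quaternion [x, y, z, w].
In Python, from workcell import status, get_image, camera_model, manip gives the robot as it stands.
- The arm moves only by the shell command python3 -m inch 'ROWS' [FORCE]. ROWS is JSON, a list of rows, each an object of numbers: "tx", "ty", "tz": the shift along the world's x, y, z in m; "spin": the turn about the world's z in degrees; "grip": the opening, from 0 (shut) to 1 (fully open). A call has 1 to 10 rows; each row is the pose to reach, as a shift and turn from the pose commanded when the call began; what a row does not reach only later rows make up. A row lasts 1/12 s, in which the tool goes at most 41.7 mm and 7.16 degrees, less where a joint would pass 70% of its speed; a pose out of reach is approached as far as the arm can. A call with a gripper value outside its range is refused whole. The fingers move at their own pace and stop on an object; FORCE is the grip in N (left out, the last holds). Time passes only in rows, so rows that repeat a pose let the fingers close. It gives the time, the measured TCP pose, the force, the opening and the grip force at its end, in the units of the state.
- status.get_state(): the state, without advancing time (a new reading comes with each control period).
- get_image(name): name is "scene" or "side" or "wrist"; returns the picture (384x512x3 uint8, red, green, blue); there is no depth.
- camera_model(name): a dict with "mtx" (3x3 intrinsics, pixels), "camera_from_world" (4x4, takes a point from world to camera coordinates). Camera axes: x right, y up, looking along -z (the intrinsics and any distortion apply to the point x, -y, -z); pixel columns grow to the right and rows downward; lengths in m; the calibration is good to about 2 mm. A picture is of the moment at which its call begins: read the wrist's pose just before it. camera_model takes no time and is no camera call; for the wrist camera it gives the pose at the moment of the call.
- manip.finish_job(): hands the job in; it is judged then, once.
The state is a dict: "time": time; "joint_positions": joint angles; "qd": joint speeds; "joint_efforts": joint torques, N m; "position": TCP position; "eef_rot": TCP orientation; "contact_force": force on the tool from outside, world axes, zero at the start; "moment": the same for the moment, N m; "gripper_width": opening from 0.0 (shut) to 1.0 (fully open); "grip_force": force on a finger pad.
Only numpy, scipy, OpenCV 4.12 (cv2) and the standard library are available. Lean on these libraries where they do the work, as an engineer would, in place of code of your own. Each camera call takes 0.05 s, during which the arm holds its last target. There are 200 camera calls.

## Working session

There is one attempt and no reset: what is moved stays moved. The work goes in short steps, Python scripts to look and compute and a shell command to move; the robot and the scene stay as the last step left them, time stands still between calls to the robot, and variables do not carry over. Pictures are saved under pics/ and viewed, at most 11 in all, crops included, and the job is handed in when it is done.

```bash
mkdir -p pics; cat > h.py <<'E'
import cv2,numpy as np,sys
from workcell import status,get_image,camera_model,manip
def snap(n,f):
    m=camera_model(n); im=get_image(n); cv2.imwrite(f'pics/{f}.png',im[:,:,::-1]); np.savez(f'pics/{f}.npz',K=np.array(m['mtx']),T=np.array(m['camera_from_world'])); print(n,[k for k in m]); return im
def ray(f,uv):
    d=np.load(f'pics/{f}.npz');K,T=d['K'],d['T'];R,t=T[:3,:3],T[:3,3]
    p=np.linalg.inv(K)@[uv[0],uv[1],1.]; p=np.array([p[0],-p[1],-p[2]])
    return -R.T@t,R.T@p
def at(f,uv,z):
    o,d=ray(f,uv); return o+d*(z-o[2])/d[2]
def proj(f,P):
    d=np.load(f'pics/{f}.npz');K,T=d['K'],d['T'];p=T[:3,:3]@np.array(P,float)+T[:3,3]
    q=K@[p[0],-p[1],-p[2]];return q[:2]/q[2]
E
python3 - <<'E'
from h import *
a=snap('scene','s0');b=snap('side','d0');snap('wrist','w0')
print({k:v for k,v in camera_model('scene').items()})
s=np.vstack([cv2.resize(a,(800,600))[:, :]]);cv2.imwrite('pics/s0b.png',s[:,:,::-1])
cv2.imwrite('pics/d0b.png',cv2.resize(b,(800,600))[:,:,::-1])
E
```

```text
scene ['mtx', 'camera_from_world']
side ['mtx', 'camera_from_world']
wrist ['mtx', 'camera_from_world']
{'mtx': array([[428.86581342,   0.        , 247.33333925],
       [  0.        , 428.86581342, 192.97748221],
       [  0.        ,   0.        ,   1.        ]]), 'camera_from_world': array([[-0.55393002,  0.83252607, -0.00786567,  0.30493435],
       [-0.69476591, -0.45702277,  0.55536521,  0.35661859],
       [ 0.45876123,  0.31309827,  0.83156937, -1.69226542],
       [ 0.        ,  0.        ,  0.        ,  1.        ]])}
```

View pics/s0b.png

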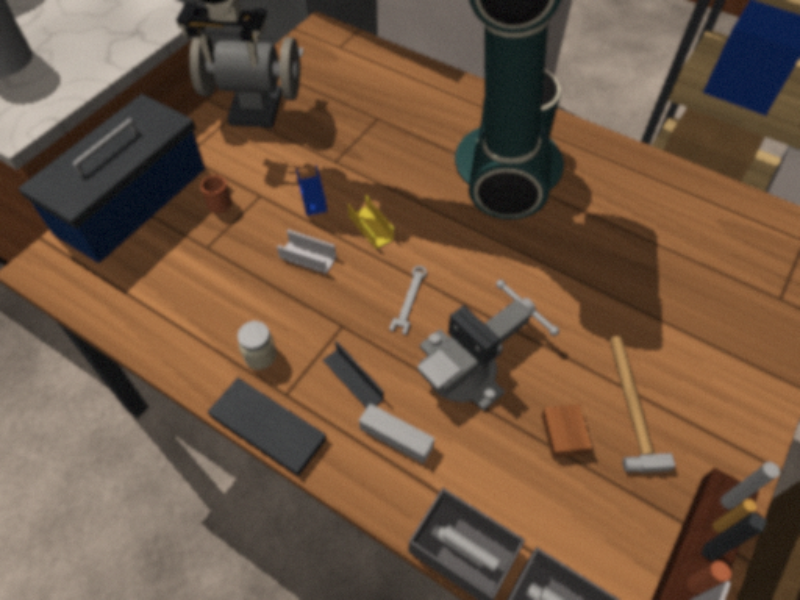

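View pics/d0b.png

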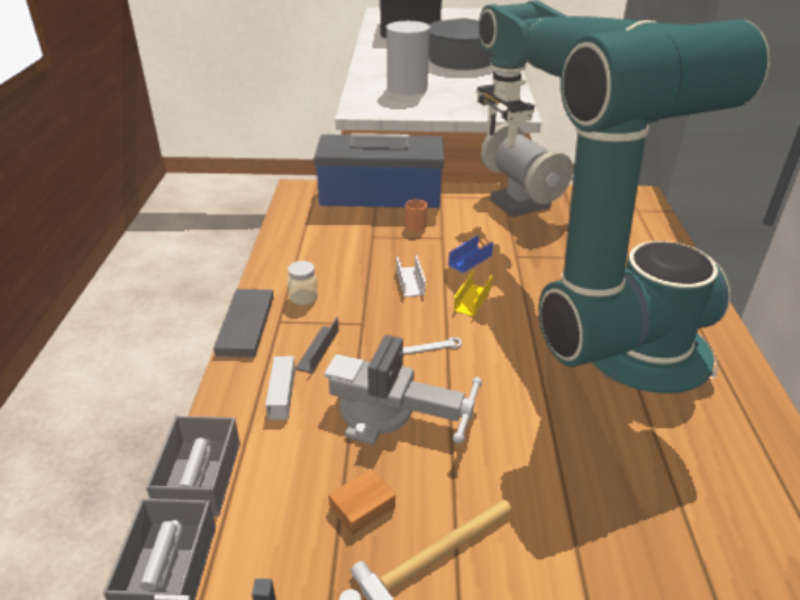

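Candidates in the scene view at 800 px are the plain aluminium channel (307,252), a blue one (312,190), a yellow one (372,222) and the square tube (397,432). I choose the aluminium channel and check it in a close crop.

```bash
python3 - <<'E'
from h import *
a=cv2.imread('pics/s0.png');b=cv2.imread('pics/d0.png')
def t(im,x,y):
    return cv2.resize(im[y:y+60,x:x+80],(400,300),interpolation=cv2.INTER_CUBIC)
cv2.imwrite('pics/c0.png',np.vstack([np.hstack([t(a,157,131),t(a,262,190)]),np.hstack([t(b,223,146),t(b,205,205)])]))
E
```

```text
(no output)
```

View pics/c0.png

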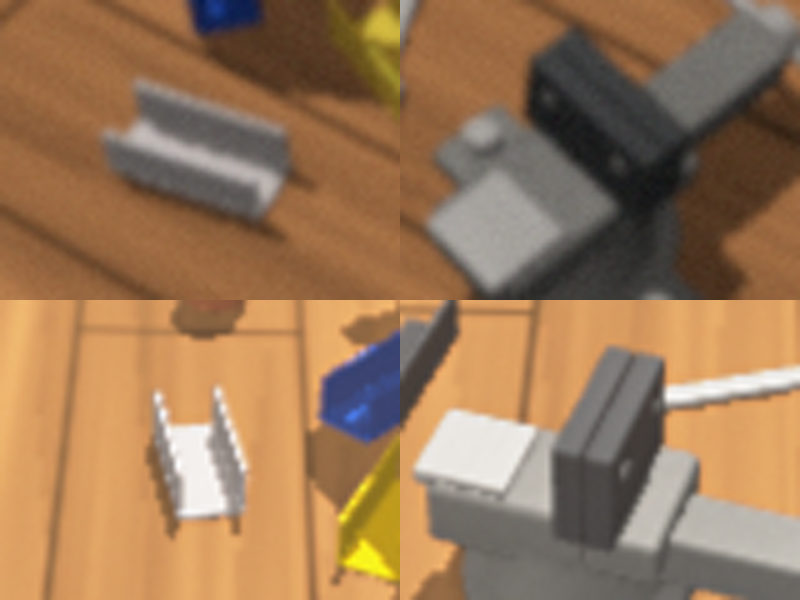

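```bash
python3 - <<'E'
from h import *
c=[(107,137),(258,185),(289,130),(137,80)]
P=[at('s0',(157+x/5,131+y/5),.042) for x,y in c]
print('cover top corners',np.round(P,3),np.mean(P,0).round(3))
v=[(532,68),(575,29),(690,130),(648,172)]
Q=[at('s0',(262+(x-400)/5,190+y/5),.15) for x,y in v]
print('jaw',np.round(Q,3),np.mean(Q,0).round(3))
# side
v=[(558,452),(610,350),(663,362),(610,468)]
Q=[at('d0',(205+(x-400)/5,205+(y-300)/5),.15) for x,y in v]
print('jaw side',np.round(Q,3),np.mean(Q,0).round(3))
for n,uv in dict(yellow=(372,222),blue=(312,190),wr1=(420,270),wr2=(398,328),jar=(255,362),pipe=(215,208),angle=(355,375)).items(): print(n,at('s0',np.array(uv)*.64,0.0).round(3))
print(status.get_state()['eef_rot'],status.get_state()['position'],status.get_state()['gripper_width'])
E
```

```text
cover top corners [[ 0.559 -0.281  0.042]
 [ 0.535 -0.169  0.042]
 [ 0.485 -0.179  0.042]
 [ 0.507 -0.296  0.042]] [ 0.522 -0.231  0.042]
jaw [[0.572 0.16  0.15 ]
 [0.535 0.168 0.15 ]
 [0.559 0.257 0.15 ]
 [0.596 0.251 0.15 ]] [0.566 0.209 0.15 ]
jaw side [[0.586 0.247 0.15 ]
 [0.561 0.157 0.15 ]
 [0.529 0.166 0.15 ]
 [0.557 0.259 0.15 ]] [0.558 0.207 0.15 ]
yellow [ 0.355 -0.171  0.   ]
blue [ 0.351 -0.352  0.   ]
wr1 [ 0.412 -0.001  0.   ]
wr2 [0.567 0.041 0.   ]
jar [ 0.797 -0.16   0.   ]
pipe [ 0.526 -0.511  0.   ]
angle [0.709 0.029 0.   ]
[ 9.76466541e-01  2.15668476e-01 -9.37852631e-05 -4.40905620e-04] [ 0.28424456 -0.61204881  0.21808371] 1.0021782794432257
```

```bash
python3 -m inch '[{"tx":0.12,"ty":0.2,"spin":38},{"tx":0.12,"ty":0.2,"spin":38},{"tx":0.12,"ty":0.2,"spin":38},{"tx":0.12,"ty":0.2,"spin":38},{"tx":0.12,"ty":0.2,"spin":38},{"tx":0.236,"ty":0.41,"spin":76},{"tx":0.236,"ty":0.41,"spin":76},{"tx":0.236,"ty":0.41,"spin":76},{"tx":0.236,"ty":0.41,"spin":76},{"tx":0.236,"ty":0.41,"spin":76}]' 10 && python3 -m inch '[{"tx":0,"ty":0},{"tx":0.0,"ty":0.0}]'
python3 - <<'E'
from h import *
s=status.get_state();print(s['time'],s['position'],s['eef_rot'],s['joint_positions'])
im=snap('wrist','w1');cv2.imwrite('pics/w1b.png',cv2.resize(im,(800,600))[:,:,::-1])
E
```

```text
0.15 [ 0.28424456 -0.61204881  0.21808371] [ 9.76466541e-01  2.15668476e-01 -9.37852631e-05 -4.40905620e-04] [-1.17380393e+00  1.16354010e-01  1.44212108e+00 -2.70181730e-05
  1.58401870e+00 -3.77607188e-02]
wrist ['mtx', 'camera_from_world']invalid input at $[0]: expected keys tx, ty, tz, spin, grip
```

View pics/w1b.png

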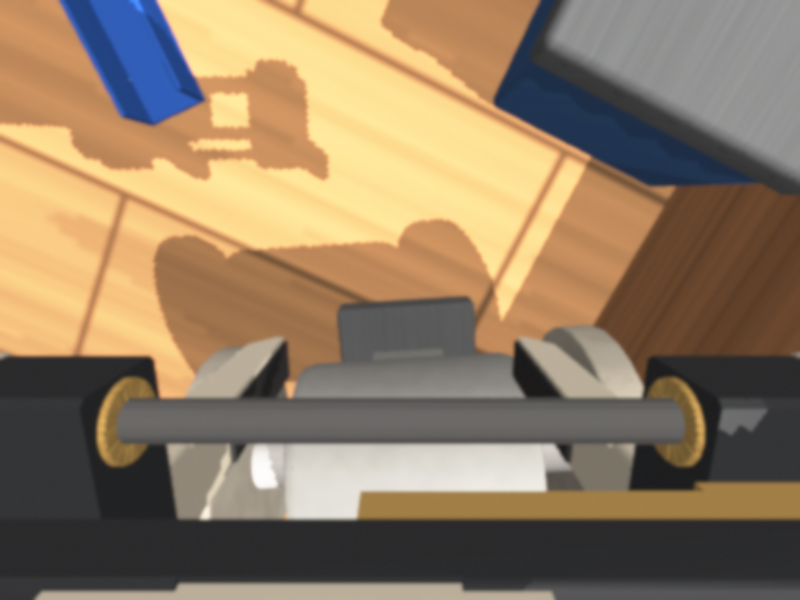

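The wrist picture shows the gripper close over the grinder at the start, at about (420,440), so I'll rise first. Rows need all five keys.

```bash
python3 -m inch '[{"tx":0,"ty":0,"tz":0.08,"spin":0,"grip":1},{"tx":0,"ty":0,"tz":0.08,"spin":0,"grip":1},{"tx":0.12,"ty":0.2,"tz":0.08,"spin":38,"grip":1},{"tx":0.12,"ty":0.2,"tz":0.08,"spin":38,"grip":1},{"tx":0.12,"ty":0.2,"tz":0.08,"spin":38,"grip":1},{"tx":0.12,"ty":0.2,"tz":0.08,"spin":38,"grip":1},{"tx":0.12,"ty":0.2,"tz":0.08,"spin":38,"grip":1},{"tx":0.12,"ty":0.2,"tz":0.08,"spin":38,"grip":1},{"tx":0.12,"ty":0.2,"tz":0.08,"spin":38,"grip":1},{"tx":0.12,"ty":0.2,"tz":0.08,"spin":38,"grip":1}]' 10 && python3 -m inch '[{"tx":0.116,"ty":0.21,"tz":-0.08,"spin":38,"grip":1},{"tx":0.116,"ty":0.21,"tz":-0.08,"spin":38,"grip":1},{"tx":0.116,"ty":0.21,"tz":-0.08,"spin":38,"grip":1},{"tx":0.116,"ty":0.21,"tz":-0.08,"spin":38,"grip":1},{"tx":0.116,"ty":0.21,"tz":-0.08,"spin":38,"grip":1},{"tx":0.116,"ty":0.21,"tz":-0.08,"spin":38,"grip":1},{"tx":0.116,"ty":0.21,"tz":-0.08,"spin":38,"grip":1},{"tx":0.116,"ty":0.21,"tz":-0.08,"spin":38,"grip":1},{"tx":0.116,"ty":0.21,"tz":-0.08,"spin":38,"grip":1}]'
python3 - <<'E'
from h import *
s=status.get_state();print(s['time'],s['position'],s['eef_rot'],s['joint_positions'])
im=snap('wrist','w2');cv2.imwrite('pics/w2b.png',cv2.resize(im,(800,600))[:,:,::-1])
E
```

```text
time: 1.03
position: [0.4049, -0.4113, 0.2989]
eef_rot: [0.853, 0.523, -0.0, 0.0]
contact_force: [-1.0, -0.7, -0.3]
gripper_width: 1.001
grip_force: 0.0
time: 1.78
position: [0.5202, -0.2032, 0.2187]
eef_rot: [0.637, 0.771, -0.0, -0.0]
contact_force: [-0.2, 0.1, -0.1]
gripper_width: 1.0
grip_force: 0.0
1.7833 [ 0.52016122 -0.20324031  0.218654  ] [ 6.37226922e-01  7.70676182e-01 -2.60598086e-04 -6.71125838e-05] [-4.17910738e-01 -1.38604068e-01  1.69406852e+00 -4.65765404e-04
  1.58639797e+00 -6.06924909e-01]
wrist ['mtx', 'camera_from_world']
```

View pics/w2b.png

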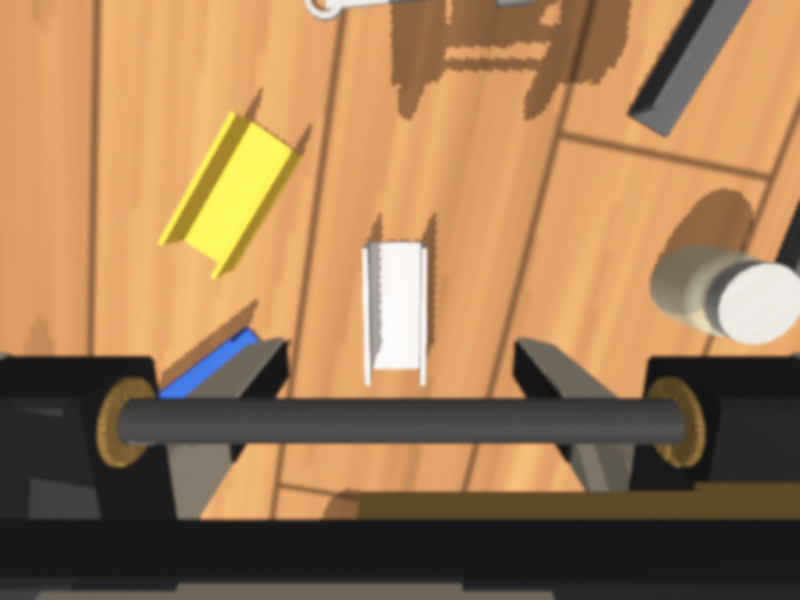

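```bash
python3 - <<'E'
from h import *
f=lambda uv,z: at('w2',np.array(uv)*.64,z).round(4)
P=[f(p,.042) for p in [(363,249),(427,249),(423,385),(368,385)]]
print(P,np.mean(P,0))
print(f((403,241),.004),f((396,370),.004))
d=(P[0]+P[1]-P[2]-P[3])/2;print(np.linalg.norm(d),np.degrees(np.arctan2(d[1],d[0])))
T=np.load('pics/w2.npz')['T'];print(T.round(3),-T[:3,:3].T@T[:3,3])
for p in [(.2,0)]:pass
E
```

```text
[array([ 0.4862, -0.1858,  0.042 ]), array([ 0.5368, -0.1761,  0.042 ]), array([ 0.5574, -0.2928,  0.042 ]), array([ 0.5104, -0.3018,  0.042 ])] [ 0.5227   -0.239125  0.042   ]
[ 0.5176 -0.1773  0.004 ] [ 0.5344 -0.2995  0.004 ]
0.11848663426732992 100.89739860996474
[[ 0.982  0.188 -0.001 -0.472]
 [-0.183  0.954 -0.238  0.317]
 [-0.044  0.234  0.971 -0.319]
 [ 0.     0.     0.     1.   ]] [ 0.50795318 -0.13877017  0.38520253]
```

The cover sits near (395,310) in the wrist picture, well aligned between the fingers. I'll grip its +y end.

```bash
python3 -m inch '[{"tx":-0.006,"ty":0.014,"tz":-0.1,"spin":0,"grip":1},{"tx":-0.006,"ty":0.014,"tz":-0.1,"spin":0,"grip":1},{"tx":-0.006,"ty":0.014,"tz":-0.1,"spin":0,"grip":1},{"tx":-0.006,"ty":0.014,"tz":-0.14,"spin":0,"grip":1},{"tx":-0.006,"ty":0.014,"tz":-0.17,"spin":0,"grip":1},{"tx":-0.006,"ty":0.014,"tz":-0.19,"spin":0,"grip":1},{"tx":-0.006,"ty":0.014,"tz":-0.207,"spin":0,"grip":1},{"tx":-0.006,"ty":0.014,"tz":-0.207,"spin":0,"grip":0.6},{"tx":-0.006,"ty":0.014,"tz":-0.207,"spin":0,"grip":0.6},{"tx":-0.006,"ty":0.014,"tz":-0.207,"spin":0,"grip":0.5}]' 6 && python3 -m inch '[{"tx":0,"ty":0,"tz":0,"spin":0,"grip":0.4},{"tx":0,"ty":0,"tz":0,"spin":0,"grip":0.4},{"tx":0,"ty":0,"tz":0,"spin":0,"grip":0.4},{"tx":0,"ty":0,"tz":0,"spin":0,"grip":0.4},{"tx":0,"ty":0,"tz":0,"spin":0,"grip":0.4},{"tx":0,"ty":0,"tz":0,"spin":0,"grip":0.4}]' 6
```

```text
time: 2.67
position: [0.5148, -0.1894, 0.0132]
eef_rot: [0.637, 0.771, 0.0, 0.001]
contact_force: [-0.4, 0.2, -0.2]
gripper_width: 0.832
grip_force: 0.0
time: 3.17
position: [0.5145, -0.1883, 0.0123]
eef_rot: [0.637, 0.771, -0.0, 0.0]
contact_force: [-2.3, -1.0, 6.7]
gripper_width: 0.564
grip_force: 6.0
```

```bash
python3 -m inch '[{"tx":0.0006,"ty":-0.003,"tz":0.009,"spin":0,"grip":0.4},{"tx":0.0013,"ty":-0.007,"tz":0.018,"spin":0,"grip":0.4},{"tx":0.002,"ty":-0.0115,"tz":0.027,"spin":0,"grip":0.4},{"tx":0.003,"ty":-0.017,"tz":0.035,"spin":0,"grip":0.4},{"tx":0.004,"ty":-0.023,"tz":0.0425,"spin":0,"grip":0.4},{"tx":0.0055,"ty":-0.0295,"tz":0.05,"spin":0,"grip":0.4},{"tx":0.007,"ty":-0.0365,"tz":0.056,"spin":0,"grip":0.4},{"tx":0.008,"ty":-0.0445,"tz":0.062,"spin":0,"grip":0.4},{"tx":0.0097,"ty":-0.0525,"tz":0.067,"spin":0,"grip":0.4},{"tx":0.0097,"ty":-0.0525,"tz":0.067,"spin":0,"grip":0.4}]' 6
python3 - <<'E'
from h import *
a=snap('scene','s2');b=snap('side','d2')
def t(im,x,y): return cv2.resize(im[y:y+120,x:x+80],(400,600),interpolation=cv2.INTER_CUBIC)
cv2.imwrite('pics/c2.png',np.hstack([t(a,157,80),t(b,223,100)])[:,:,::-1])
E
```

```text
time: 4.0
position: [0.5246, -0.2424, 0.0797]
eef_rot: [0.637, 0.771, -0.0, 0.001]
contact_force: [0.1, 0.1, -1.8]
gripper_width: 0.562
grip_force: 6.0
scene ['mtx', 'camera_from_world']
side ['mtx', 'camera_from_world']
```

View pics/c2.png

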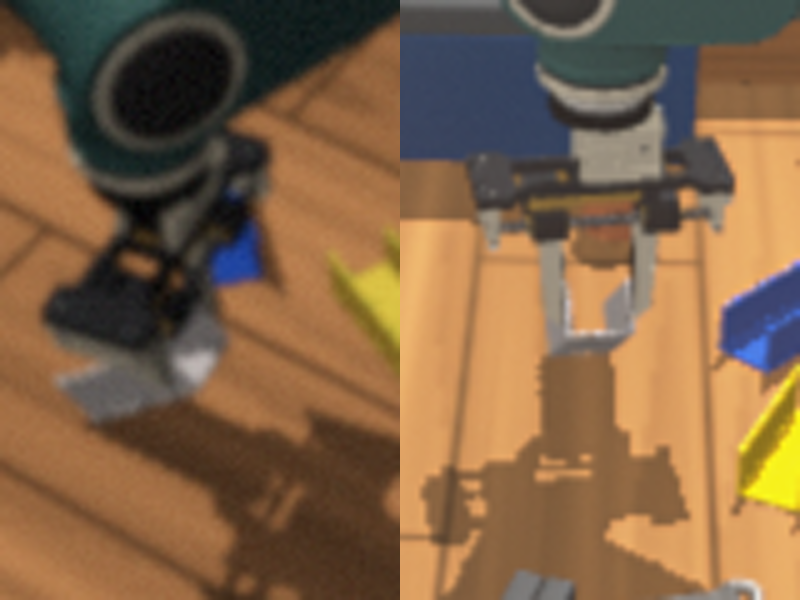

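```bash
python3 - <<'E'
from h import *
G=np.array([.5246,-.2424,.0797+.019]);u=np.array([-.182,.983,0]);w=np.array([.983,.182,0]);z=np.array([0,0,1.])
for th in (0,20,45):
    t=np.radians(th);l=u*np.cos(t)+z*np.sin(t);n=-u*np.sin(t)+z*np.cos(t)
    print(th)
    for s in(0,.12):
        for h in(0,.042):
            for x in(-.026,.026):
                P=G+(s-.108)*l+(h-.031)*n+x*w
                a=proj('s2',P);b=proj('d2',P);print(s,h,x,P.round(3),((a-[157,80])*5).round(),((b-[223,100])*5+[400,0]).round())
E
```

```text
0
0 0 -0.026 [ 0.519 -0.353  0.068] [ 58. 287.] [600. 252.]
0 0 0.026 [ 0.57  -0.344  0.068] [ 21. 340.] [536. 257.]
0 0.042 -0.026 [ 0.519 -0.353  0.11 ] [ 48. 247.] [601. 207.]
0 0.042 0.026 [ 0.57  -0.344  0.11 ] [ 10. 300.] [536. 211.]
0.12 0 -0.026 [ 0.497 -0.235  0.068] [210. 338.] [627. 333.]
0.12 0 0.026 [ 0.548 -0.226  0.068] [176. 393.] [559. 338.]
0.12 0.042 -0.026 [ 0.497 -0.235  0.11 ] [204. 298.] [628. 286.]
0.12 0.042 0.026 [ 0.548 -0.226  0.11 ] [169. 353.] [559. 291.]
20
0 0 -0.026 [ 0.516 -0.336  0.033] [ 87. 327.] [603. 300.]
0 0 0.026 [ 0.567 -0.327  0.033] [ 51. 379.] [539. 305.]
0 0.042 -0.026 [ 0.518 -0.351  0.072] [ 60. 284.] [601. 249.]
0 0.042 0.026 [ 0.569 -0.341  0.072] [ 24. 337.] [536. 254.]
0.12 0 -0.026 [ 0.495 -0.226  0.074] [222. 337.] [629. 333.]
0.12 0 0.026 [ 0.546 -0.216  0.074] [188. 392.] [561. 338.]
0.12 0.042 -0.026 [ 0.498 -0.24   0.113] [198. 293.] [627. 278.]
0.12 0.042 0.026 [ 0.549 -0.23   0.113] [162. 348.] [559. 284.]
45
0 0 -0.026 [ 0.509 -0.301  0.   ] [138. 371.] [610. 358.]
0 0 0.026 [ 0.56  -0.291  0.   ] [104. 423.] [546. 363.]
0 0.042 -0.026 [ 0.514 -0.33   0.03 ] [ 96. 332.] [604. 307.]
0 0.042 0.026 [ 0.565 -0.32   0.03 ] [ 60. 384.] [540. 312.]
0.12 0 -0.026 [ 0.494 -0.217  0.085] [232. 330.] [632. 326.]
0.12 0 0.026 [ 0.545 -0.208  0.085] [197. 385.] [563. 332.]
0.12 0.042 -0.026 [ 0.499 -0.246  0.115] [188. 288.] [626. 272.]
0.12 0.042 0.026 [ 0.55  -0.237  0.115] [152. 343.] [557. 277.]
```

The cover's corners at about (60,380), (100,423) and (197,385) match the 45° projection, so it is pivoting as planned. I'll continue to upright.

```bash
python3 -m inch '[{"tx":0.0016,"ty":-0.0087,"tz":0.0044,"spin":0,"grip":0.4},{"tx":0.0033,"ty":-0.0177,"tz":0.008,"spin":0,"grip":0.4},{"tx":0.005,"ty":-0.0268,"tz":0.0107,"spin":0,"grip":0.4},{"tx":0.0067,"ty":-0.0364,"tz":0.0127,"spin":0,"grip":0.4},{"tx":0.0085,"ty":-0.046,"tz":0.0138,"spin":0,"grip":0.4},{"tx":0.0103,"ty":-0.0555,"tz":0.014,"spin":0,"grip":0.4},{"tx":0.012,"ty":-0.065,"tz":0.0134,"spin":0,"grip":0.4},{"tx":0.0138,"ty":-0.0745,"tz":0.012,"spin":0,"grip":0.4},{"tx":0.0156,"ty":-0.084,"tz":0.0097,"spin":0,"grip":0.4},{"tx":0.0156,"ty":-0.084,"tz":0.0092,"spin":0,"grip":0.4}]' 6
python3 - <<'E'
from h import *
a=snap('scene','s3');b=snap('side','d3')
def t(im,x,y): return cv2.resize(im[y:y+120,x:x+80],(400,600),interpolation=cv2.INTER_CUBIC)
cv2.imwrite('pics/c3.png',np.hstack([t(a,137,80),t(b,223,80)])[:,:,::-1])
s=status.get_state();print(s['contact_force'],s['moment'])
G=np.array(s['position'])+[0,0,.019];u=np.array([-.182,.983,0]);w=np.array([.983,.182,0]);z=np.array([0,0,1.])
for th in (80,90):
    t=np.radians(th);l=u*np.cos(t)+z*np.sin(t);n=-u*np.sin(t)+z*np.cos(t)
    print(th)
    for s in(0,.12):
        for h in(0,.042):
            for x in(-.026,.026):
                P=G+(s-.108)*l+(h-.031)*n+x*w
                a=proj('s3',P);b=proj('d3',P);print(s,h,x,P.round(3),((a-[137,80])*5).round(),((b-[223,80])*5+[400,0]).round())
E
```

```text
time: 4.93
position: [0.5396, -0.3263, 0.087]
eef_rot: [0.637, 0.771, -0.0, -0.0]
contact_force: [0.0, 0.5, -2.9]
gripper_width: 0.559
grip_force: 6.0
scene ['mtx', 'camera_from_world']
side ['mtx', 'camera_from_world']
[-0.74431787  0.00598211 -2.31378826] [ 0.0457504  -0.08921242 -0.02063327]
80
0 0 -0.026 [ 0.512 -0.318 -0.005] [218. 368.] [606. 452.]
0 0 0.026 [ 0.563 -0.309 -0.005] [183. 420.] [543. 457.]
0 0.042 -0.026 [ 0.519 -0.359  0.002] [166. 345.] [598. 418.]
0 0.042 0.026 [ 0.57  -0.349  0.002] [131. 396.] [535. 422.]
0.12 0 -0.026 [ 0.508 -0.298  0.113] [221. 268.] [614. 339.]
0.12 0 0.026 [ 0.559 -0.288  0.113] [184. 322.] [547. 344.]
0.12 0.042 -0.026 [ 0.515 -0.338  0.12 ] [166. 243.] [605. 305.]
0.12 0.042 0.026 [ 0.567 -0.329  0.12 ] [128. 296.] [539. 309.]
90
0 0 -0.026 [ 0.508 -0.299 -0.002] [240. 373.] [610. 462.]
0 0 0.026 [ 0.559 -0.29  -0.002] [206. 425.] [546. 467.]
0 0.042 -0.026 [ 0.516 -0.34  -0.002] [189. 355.] [601. 433.]
0 0.042 0.026 [ 0.567 -0.331 -0.002] [155. 407.] [539. 438.]
0.12 0 -0.026 [ 0.508 -0.299  0.118] [218. 261.] [614. 332.]
0.12 0 0.026 [ 0.559 -0.29   0.118] [181. 316.] [547. 337.]
0.12 0.042 -0.026 [ 0.516 -0.34   0.118] [163. 243.] [604. 305.]
0.12 0.042 0.026 [ 0.567 -0.331  0.118] [126. 297.] [539. 310.]
```

View pics/c3.png

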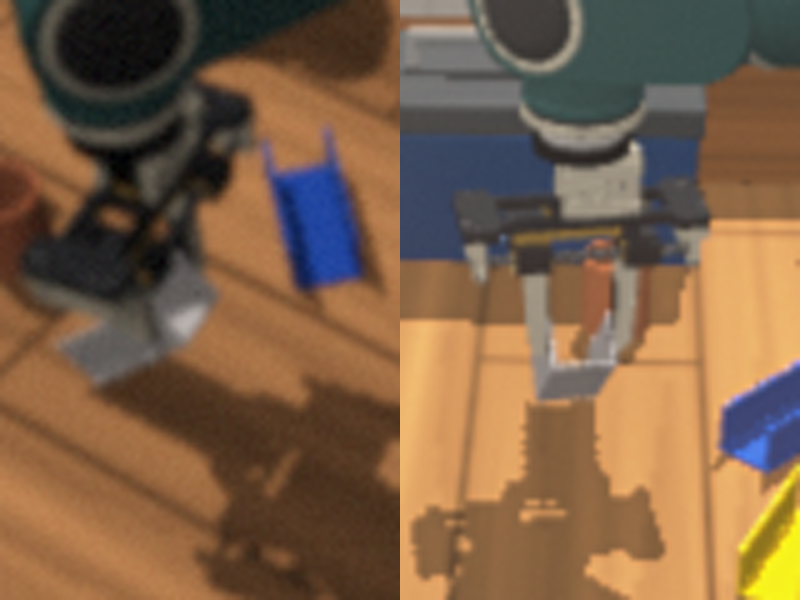

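```bash
python3 - <<'E'
from h import *
from scipy.optimize import least_squares
G=np.array([.5396,-.3263,.087+.019]);u=np.array([-.182,.983,0]);w=np.array([.983,.182,0]);z=np.array([0,0,1.])
O=[((60,348),'s3',0,.042,.026),((95,385),'s3',0,0,.026),((215,295),'s3',.12,0,-.026)]
def pt(p,s,h,x):
    t=p[0];l=u*np.cos(t)+z*np.sin(t);n=-u*np.sin(t)+z*np.cos(t);return G+(s-p[1])*l+(h-p[2])*n+x*w
def r(p):
    e=[]
    for uv,f,s,h,x in O: e+=list((proj(f,pt(p,s,h,x))-[137,80])*5-uv)
    return e
q=least_squares(r,[.8,.108,.031]);print(np.degrees(q.x[0]),q.x,q.fun.round(1))
for s in(0,.12):
  for h in(0,.042):
    P=pt(q.x,s,h,.026);print(s,h,P.round(3),((proj('s3',P)-[137,80])*5).round(),((proj('d3',P)-[223,80])*5+[400,0]).round())
E
```

```text
45.41944768868717 [0.79271891 0.11638092 0.03536871] [-6.6  0.7  2.6  2.3  3.6 -2.2]
0 0 [ 0.575 -0.377 -0.002] [ 98. 387.] [531. 408.]
0 0.042 [ 0.581 -0.407  0.028] [ 53. 349.] [525. 359.]
0.12 0 [ 0.56  -0.294  0.084] [182. 346.] [546. 372.]
0.12 0.042 [ 0.566 -0.324  0.113] [137. 305.] [541. 320.]
```

The side view at (543,395) and the scene fit give a tilt of about 45°, so the pads held it rigid and it slid instead of pivoting. The low end is near the bench. I'll carry it back, then use a 3 N grip so it can pivot. First I'll test a tilt estimator on the existing pictures.

```bash
cat >> h.py <<'E'
def tilt(f,G,ths=range(-10,185,3),Ls=(.104,.108,.112,.116),hs=(.027,.031,.035),yaw=10.5):
    im=cv2.imread(f'pics/{f}.png');hsv=cv2.cvtColor(im,cv2.COLOR_BGR2HSV)
    M=((hsv[...,1]<70)&(hsv[...,2]>60)).astype(float)
    a=np.radians(yaw);w=np.array([np.cos(a),np.sin(a),0]);u=np.array([-w[1],w[0],0]);z=np.array([0,0,1.]);R=[]
    G=np.array(G)+[0,0,.019]
    for th in ths:
        t=np.radians(th);l=u*np.cos(t)+z*np.sin(t);n=-u*np.sin(t)+z*np.cos(t)
        for L in Ls:
            for h in hs:
                P=[G+(s-L)*l+(k-h)*n+x*w for s in(0,.12) for k in(0,.042) for x in(-.026,.026)]
                q=np.array([proj(f,p) for p in P])
                m=np.zeros(M.shape,np.uint8)
                for face in ([1,3,7,5],[0,2,6,4],[0,1,5,4]): cv2.fillPoly(m,[(q[face]*16).round().astype(int)],1,shift=4)
                o=cv2.dilate(m,np.ones((9,9),np.uint8))-m
                o[:int(proj(f,G)[1])]=0;mm=m.copy();mm[:int(proj(f,G)[1])]=0
                R.append((M[mm>0].mean()-M[o>0].mean(),th,L,h,round(min(p[2] for p in P),3)))
    R.sort(reverse=True);return R[:4]
E
python3 - <<'E'
from h import *
for f,G in (('s2',(.5246,-.2424,.0797)),('d2',(.5246,-.2424,.0797)),('s3',(.5396,-.3263,.087)),('d3',(.5396,-.3263,.087))): print(f,tilt(f,G))
E
python3 -m inch '[{"tx":-0.004,"ty":0.02,"tz":0.003,"spin":0,"grip":0.4},{"tx":-0.008,"ty":0.045,"tz":0.003,"spin":0,"grip":0.4},{"tx":-0.014,"ty":0.07,"tz":0.003,"spin":0,"grip":0.4},{"tx":-0.0146,"ty":0.079,"tz":-0.003,"spin":0,"grip":0.4},{"tx":-0.0146,"ty":0.079,"tz":-0.005,"spin":0,"grip":0.4},{"tx":-0.0146,"ty":0.079,"tz":-0.007,"spin":0,"grip":0.4}]' 6
python3 - <<'E'
from h import *
snap('scene','s4');s=status.get_state();print(s['contact_force'],s['position']);print(tilt('s4',s['position']))
E
```

```text
s2 [(np.float64(0.7214679796075144), 41, 0.108, 0.031, np.float64(0.004)), (np.float64(0.7171391271913464), 41, 0.112, 0.031, np.float64(0.002)), (np.float64(0.7125347370484184), 44, 0.108, 0.031, np.float64(0.001)), (np.float64(0.7085672505324728), 41, 0.112, 0.035, np.float64(-0.001))]
d2 [(np.float64(0.8191019679676859), 38, 0.108, 0.031, np.float64(0.008)), (np.float64(0.7947938751472321), 41, 0.108, 0.027, np.float64(0.007)), (np.float64(0.7859499655274303), 38, 0.104, 0.031, np.float64(0.01)), (np.float64(0.7812157721796276), 41, 0.104, 0.027, np.float64(0.01))]
s3 [(np.float64(0.7965922444183313), 47, 0.104, 0.031, np.float64(0.009)), (np.float64(0.791762429411997), 53, 0.104, 0.027, np.float64(0.007)), (np.float64(0.7808271869032114), 47, 0.112, 0.031, np.float64(0.003)), (np.float64(0.7807219662058372), 50, 0.108, 0.031, np.float64(0.003))]
d3 [(np.float64(0.7935533666568657), 44, 0.104, 0.031, np.float64(0.011)), (np.float64(0.7775882309780615), 41, 0.104, 0.035, np.float64(0.011)), (np.float64(0.7322021116138764), 41, 0.108, 0.035, np.float64(0.009)), (np.float64(0.7272727272727273), 41, 0.104, 0.031, np.float64(0.014))]
time: 5.53
position: [0.5253, -0.2446, 0.0816]
eef_rot: [0.636, 0.772, 0.0, 0.0]
contact_force: [-2.1, 5.0, 8.1]
gripper_width: 0.559
grip_force: 6.0
scene ['mtx', 'camera_from_world']
[-2.36399016  5.07800021  7.70830639] [ 0.52523407 -0.24489897  0.08117793]
[(np.float64(0.7470565149136579), 50, 0.104, 0.031, np.float64(0.001)), (np.float64(0.7357723577235773), 50, 0.108, 0.031, np.float64(-0.002)), (np.float64(0.7306652457916444), 47, 0.104, 0.031, np.float64(0.003)), (np.float64(0.7158468827760167), 53, 0.104, 0.027, np.float64(0.001))]
```

```bash
python3 -m inch '[{"tx":0,"ty":0,"tz":0.003,"spin":0,"grip":0.4},{"tx":0,"ty":0,"tz":0.003,"spin":0,"grip":0.4},{"tx":0,"ty":0,"tz":0.003,"spin":0,"grip":0.4},{"tx":0.0008,"ty":-0.0045,"tz":0.005,"spin":0,"grip":0.4},{"tx":0.0016,"ty":-0.009,"tz":0.0065,"spin":0,"grip":0.4},{"tx":0.0025,"ty":-0.0135,"tz":0.008,"spin":0,"grip":0.4},{"tx":0.0033,"ty":-0.018,"tz":0.009,"spin":0,"grip":0.4},{"tx":0.0042,"ty":-0.0225,"tz":0.0095,"spin":0,"grip":0.4},{"tx":0.005,"ty":-0.027,"tz":0.010,"spin":0,"grip":0.4},{"tx":0.005,"ty":-0.027,"tz":0.010,"spin":0,"grip":0.4}]' 3
python3 - <<'E'
from h import *
snap('scene','s5');snap('side','d5');s=status.get_state();print(s['contact_force'],s['position']);print(tilt('s5',s['position']));print(tilt('d5',s['position']))
E
```

```text
time: 6.42
position: [0.5303, -0.2737, 0.0911]
eef_rot: [0.637, 0.771, -0.0, 0.0]
contact_force: [1.8, 2.2, 3.7]
gripper_width: 0.562
grip_force: 3.0
scene ['mtx', 'camera_from_world']
side ['mtx', 'camera_from_world']
[1.30394342 1.55580659 3.75717363] [ 0.53009932 -0.27295481  0.09087336]
[(np.float64(0.8479632162942696), 62, 0.108, 0.035, np.float64(-0.002)), (np.float64(0.8216727207093383), 65, 0.104, 0.031, np.float64(0.003)), (np.float64(0.8088807097693536), 65, 0.108, 0.035, np.float64(-0.003)), (np.float64(0.8065555134520651), 68, 0.104, 0.031, np.float64(0.002))]
[(np.float64(0.8407949112713718), 62, 0.104, 0.031, np.float64(0.003)), (np.float64(0.825044814340589), 59, 0.104, 0.035, np.float64(0.003)), (np.float64(0.8170149344526568), 59, 0.108, 0.031, np.float64(0.001)), (np.float64(0.8064056405640565), 65, 0.104, 0.031, np.float64(0.003))]
```

```bash
python3 -m inch '[{"tx":0.0009,"ty":-0.005,"tz":0.0005,"spin":0,"grip":0.4},{"tx":0.0018,"ty":-0.0095,"tz":0.001,"spin":0,"grip":0.4},{"tx":0.0027,"ty":-0.0145,"tz":0.0015,"spin":0,"grip":0.4},{"tx":0.0035,"ty":-0.019,"tz":0.0015,"spin":0,"grip":0.4},{"tx":0.0044,"ty":-0.024,"tz":0.0015,"spin":0,"grip":0.4},{"tx":0.0053,"ty":-0.0285,"tz":0.0015,"spin":0,"grip":0.4},{"tx":0.0071,"ty":-0.0385,"tz":0.0005,"spin":0,"grip":0.4},{"tx":0.0088,"ty":-0.048,"tz":-0.0013,"spin":0,"grip":0.4},{"tx":0.01,"ty":-0.0535,"tz":-0.0025,"spin":0,"grip":0.4},{"tx":0.01,"ty":-0.0535,"tz":-0.003,"spin":0,"grip":0.4}]' 3
python3 - <<'E'
from h import *
a=snap('scene','s6');b=snap('side','d6');s=status.get_state();print(s['contact_force'],s['position']);print(tilt('s6',s['position']));print(tilt('d6',s['position']))
def t(im,x,y): return cv2.resize(im[y:y+120,x:x+80],(400,600),interpolation=cv2.INTER_CUBIC)
cv2.imwrite('pics/c6.png',np.hstack([t(a,137,80),t(b,223,80)])[:,:,::-1])
E
```

```text
time: 7.35
position: [0.54, -0.3276, 0.0875]
eef_rot: [0.637, 0.771, -0.0, -0.0]
contact_force: [-1.5, 0.9, 3.5]
gripper_width: 0.56
grip_force: 3.0
scene ['mtx', 'camera_from_world']
side ['mtx', 'camera_from_world']
[-1.02810184 -0.34351133  0.48845692] [ 0.5398651  -0.32661235  0.08764971]
[(np.float64(0.5948793830149762), 95, 0.104, 0.027, np.float64(0.002)), (np.float64(0.5942390598240123), 92, 0.108, 0.027, np.float64(-0.002)), (np.float64(0.5896402448126585), 89, 0.108, 0.035, np.float64(-0.002)), (np.float64(0.5889255362939574), 92, 0.104, 0.031, np.float64(0.002))]
[(np.float64(0.8634650296371364), 86, 0.104, 0.035, np.float64(0.0)), (np.float64(0.852299458950835), 92, 0.104, 0.031, np.float64(0.002)), (np.float64(0.852299458950835), 89, 0.104, 0.031, np.float64(0.002)), (np.float64(0.8425029191565354), 89, 0.104, 0.035, np.float64(0.002))]
```

```bash
python3 -m inch '[{"tx":0,"ty":0,"tz":0,"spin":0,"grip":0.4},{"tx":0,"ty":0,"tz":0,"spin":0,"grip":0.7},{"tx":0,"ty":0,"tz":0,"spin":0,"grip":0.85},{"tx":0,"ty":0,"tz":0,"spin":0,"grip":1},{"tx":0,"ty":0,"tz":0,"spin":0,"grip":1},{"tx":0,"ty":0,"tz":0,"spin":0,"grip":1},{"tx":0,"ty":0,"tz":0,"spin":0,"grip":1},{"tx":0,"ty":0,"tz":0,"spin":0,"grip":1},{"tx":0,"ty":0,"tz":0,"spin":0,"grip":1},{"tx":0,"ty":0,"tz":0,"spin":0,"grip":1}]' 3
python3 - <<'E'
from h import *
a=snap('scene','s7');b=snap('side','d7');s=status.get_state();print(s['contact_force'],s['position'])
for f in('s7','d7'):print(tilt(f,s['position'],Ls=(.1,.104,.108,.112),hs=(.023,.027,.031,.035,.039)))
def t(im,x,y): return cv2.resize(im[y:y+120,x:x+80],(400,600),interpolation=cv2.INTER_CUBIC)
cv2.imwrite('pics/c7.png',np.hstack([t(a,137,80),t(b,223,80)])[:,:,::-1])
E
```

```text
time: 8.28
position: [0.54, -0.3262, 0.0879]
eef_rot: [0.637, 0.771, 0.0, 0.0]
contact_force: [-0.4, 0.1, -0.2]
gripper_width: 1.003
grip_force: 0.0
scene ['mtx', 'camera_from_world']
side ['mtx', 'camera_from_world']
[-0.57668545  0.11880888  0.39799837] [ 0.54001911 -0.32619634  0.08784022]
[(np.float64(0.5549541971325833), 95, 0.108, 0.023, np.float64(-0.002)), (np.float64(0.5481265272875373), 98, 0.108, 0.023, np.float64(-0.003)), (np.float64(0.5455503259221333), 92, 0.108, 0.027, np.float64(-0.002)), (np.float64(0.5455358740382895), 95, 0.104, 0.023, np.float64(0.002))]
[(np.float64(0.8967111162956861), 89, 0.1, 0.039, np.float64(0.006)), (np.float64(0.8967111162956861), 86, 0.104, 0.035, np.float64(0.001)), (np.float64(0.8967111162956861), 86, 0.1, 0.039, np.float64(0.004)), (np.float64(0.8897321428571429), 95, 0.1, 0.031, np.float64(0.006))]
```

View pics/c7.png

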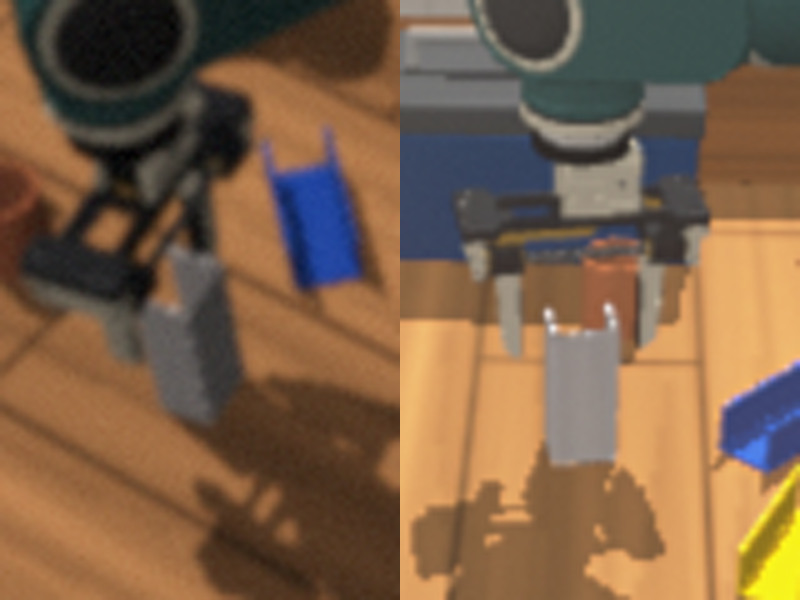

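The cover stands upright and free. In the side tile the web spans (547,330) to (617,465). I'll take the fresh hold closer to the web and tip it on.

```bash
python3 -m inch '[{"tx":-0.0015,"ty":0.008,"tz":-0.003,"spin":0,"grip":1},{"tx":-0.003,"ty":0.0167,"tz":-0.007,"spin":0,"grip":1},{"tx":-0.003,"ty":0.0167,"tz":-0.007,"spin":0,"grip":1},{"tx":-0.003,"ty":0.0167,"tz":-0.007,"spin":0,"grip":0.7},{"tx":-0.003,"ty":0.0167,"tz":-0.007,"spin":0,"grip":0.65},{"tx":-0.003,"ty":0.0167,"tz":-0.007,"spin":0,"grip":0.6},{"tx":-0.003,"ty":0.0167,"tz":-0.007,"spin":0,"grip":0.5},{"tx":-0.003,"ty":0.0167,"tz":-0.007,"spin":0,"grip":0.4},{"tx":-0.003,"ty":0.0167,"tz":-0.007,"spin":0,"grip":0.4},{"tx":-0.003,"ty":0.0167,"tz":-0.007,"spin":0,"grip":0.4}]' 4 && python3 -m inch '[{"tx":0.0016,"ty":-0.0087,"tz":0.001,"spin":0,"grip":0.4},{"tx":0.0032,"ty":-0.0175,"tz":0.002,"spin":0,"grip":0.4},{"tx":0.0049,"ty":-0.0264,"tz":0.0025,"spin":0,"grip":0.4},{"tx":0.0065,"ty":-0.0353,"tz":0.0023,"spin":0,"grip":0.4},{"tx":0.0082,"ty":-0.0441,"tz":0.001,"spin":0,"grip":0.4},{"tx":0.0098,"ty":-0.0529,"tz":-0.001,"spin":0,"grip":0.4},{"tx":0.0114,"ty":-0.0614,"tz":-0.0035,"spin":0,"grip":0.4},{"tx":0.0129,"ty":-0.0697,"tz":-0.007,"spin":0,"grip":0.4}]' 3
python3 - <<'E'
from h import *
a=snap('scene','s8');b=snap('side','d8');s=status.get_state();print(s['contact_force'],s['position'])
for f in('s8','d8'):print(tilt(f,s['position'],ths=range(60,180,3),Ls=(.096,.1,.104),hs=(.010,.014,.018)))
E
```

```text
time: 9.22
position: [0.537, -0.3096, 0.0808]
eef_rot: [0.637, 0.771, -0.0, -0.0]
contact_force: [-0.2, -0.1, -0.1]
gripper_width: 0.558
grip_force: 4.0
time: 9.88
position: [0.5502, -0.3804, 0.0738]
eef_rot: [0.637, 0.771, -0.0, 0.0]
contact_force: [0.5, -0.1, 2.5]
gripper_width: 0.562
grip_force: 3.0
scene ['mtx', 'camera_from_world']
side ['mtx', 'camera_from_world']
[ 2.09677837 -1.11342704  1.35416526] [ 0.55003443 -0.38046321  0.07313434]
[(np.float64(0.8158043092130667), 129, 0.1, 0.018, np.float64(-0.001)), (np.float64(0.8156862745098039), 123, 0.096, 0.018, np.float64(-0.001)), (np.float64(0.8145083586260057), 126, 0.096, 0.018, np.float64(0.0)), (np.float64(0.8091582555402865), 120, 0.1, 0.018, np.float64(-0.006))]
[(np.float64(0.8544045935276857), 144, 0.104, 0.014, np.float64(0.008)), (np.float64(0.8470017636684304), 132, 0.096, 0.018, np.float64(0.005)), (np.float64(0.8461386918833728), 129, 0.096, 0.018, np.float64(0.002)), (np.float64(0.8431140960321136), 135, 0.096, 0.014, np.float64(0.004))]
```

```bash
python3 -m inch '[{"tx":0.0015,"ty":-0.008,"tz":-0.004,"spin":0,"grip":0.4},{"tx":0.0029,"ty":-0.0154,"tz":-0.009,"spin":0,"grip":0.4},{"tx":0.0042,"ty":-0.0225,"tz":-0.0143,"spin":0,"grip":0.4},{"tx":0.0054,"ty":-0.0292,"tz":-0.0204,"spin":0,"grip":0.4},{"tx":0.0065,"ty":-0.0353,"tz":-0.027,"spin":0,"grip":0.4},{"tx":0.0076,"ty":-0.0408,"tz":-0.034,"spin":0,"grip":0.4},{"tx":0.0085,"ty":-0.0457,"tz":-0.0417,"spin":0,"grip":0.4},{"tx":0.0092,"ty":-0.0498,"tz":-0.0496,"spin":0,"grip":0.4},{"tx":0.0099,"ty":-0.0534,"tz":-0.0575,"spin":0,"grip":0.4},{"tx":0.0104,"ty":-0.056,"tz":-0.065,"spin":0,"grip":0.4}]' 3
python3 - <<'E'
from h import *
a=snap('scene','s9');b=snap('side','d9');s=status.get_state();print(s['contact_force'],s['position'])
for f in('s9','d9'):print(tilt(f,s['position'],ths=range(140,196,2),Ls=(.096,.1,.104),hs=(.010,.014,.018)))
E
```

```text
time: 10.82
position: [0.5602, -0.4354, 0.0075]
eef_rot: [0.637, 0.771, -0.0, -0.0]
contact_force: [0.2, -1.2, -0.5]
gripper_width: 0.56
grip_force: 3.0
scene ['mtx', 'camera_from_world']
side ['mtx', 'camera_from_world']
[ 0.57297266  0.68118886 -1.8763148 ] [ 0.55962621 -0.4348861   0.00670071]
[(np.float64(0.8185846827637873), 180, 0.096, 0.018, np.float64(0.002)), (np.float64(0.7980698875856411), 182, 0.1, 0.018, np.float64(0.001)), (np.float64(0.7942299368500494), 186, 0.096, 0.01, np.float64(-0.009)), (np.float64(0.7941438102297999), 178, 0.096, 0.018, np.float64(-0.002))]
[(np.float64(0.8037128037128037), 182, 0.1, 0.018, np.float64(0.001)), (np.float64(0.8019875776397516), 184, 0.096, 0.018, np.float64(0.0)), (np.float64(0.8008215867901732), 182, 0.096, 0.018, np.float64(0.001)), (np.float64(0.7984649924293844), 186, 0.096, 0.014, np.float64(-0.005))]
```

```bash
python3 -m inch '[{"tx":0,"ty":0,"tz":0,"spin":0,"grip":0.4},{"tx":0,"ty":0,"tz":0,"spin":0,"grip":0.8},{"tx":0,"ty":0,"tz":0,"spin":0,"grip":1},{"tx":0,"ty":0,"tz":0,"spin":0,"grip":1},{"tx":0,"ty":0,"tz":0,"spin":0,"grip":1},{"tx":0,"ty":0,"tz":0.06,"spin":0,"grip":1},{"tx":0,"ty":0,"tz":0.06,"spin":0,"grip":1},{"tx":-0.0127,"ty":0.069,"tz":0.15,"spin":0,"grip":1},{"tx":-0.0127,"ty":0.069,"tz":0.21,"spin":0,"grip":1},{"tx":-0.0127,"ty":0.069,"tz":0.21,"spin":0,"grip":1}]' 3 && python3 -m inch '[{"tx":0,"ty":0,"tz":0,"spin":0,"grip":1},{"tx":0,"ty":0,"tz":0,"spin":0,"grip":1}]'
python3 - <<'E'
from h import *
s=status.get_state();print(s['position'])
im=snap('wrist','w3')
hsv=cv2.cvtColor(im,cv2.COLOR_RGB2HSV);M=((hsv[...,1]<60)&(hsv[...,2]>130)).astype(np.uint8)
n,L,S,C=cv2.connectedComponentsWithStats(M)
for i in range(1,n):
    if S[i][4]>600:
        c=cv2.findContours((L==i).astype(np.uint8),cv2.RETR_EXTERNAL,cv2.CHAIN_APPROX_NONE)[0][0].reshape(-1,2)
        W=np.array([at('w3',p,.042)[:2] for p in c],np.float32);r=cv2.minAreaRect(W*1000)
        print(S[i],C[i].round(),r)
E
```

```text
time: 11.75
position: [0.5497, -0.3798, 0.181]
eef_rot: [0.637, 0.771, 0.0, -0.0]
contact_force: [0.9, -1.1, -0.1]
gripper_width: 1.0
grip_force: 0.0
time: 11.92
position: [0.5511, -0.3808, 0.1831]
eef_rot: [0.636, 0.771, 0.0, 0.003]
contact_force: [-0.2, 1.5, -1.3]
gripper_width: 1.0
grip_force: 0.0
[ 0.55114692 -0.38081327  0.18306229]
wrist ['mtx', 'camera_from_world']
[ 459    0   53   62 1912] [490.  36.] ((749.969482421875, -183.90103149414062), (51.951908111572266, 53.861087799072266), 23.73560333251953)
[ 231  151   48  100 4517] [255. 200.] ((554.1903686523438, -404.1736755371094), (53.76054382324219, 120.48625946044922), 10.902634620666504)
[ 110  285   38   46 1254] [126. 304.] ((422.2226257324219, -574.2119140625), (48.40511703491211, 67.13642120361328), 10.875101089477539)
```

The wrist picture gives the cover's centre at (0.554,-0.404), yaw 10.9°, size 120 × 54 mm, lying web up. Before regripping I'll look at the jaws from above with the empty gripper.

```bash
python3 -m inch '[{"tx":0.01,"ty":0.3,"tz":0.1,"spin":-13,"grip":1},{"tx":0.01,"ty":0.3,"tz":0.1,"spin":-13,"grip":1},{"tx":0.01,"ty":0.3,"tz":0.1,"spin":-13,"grip":1},{"tx":0.019,"ty":0.618,"tz":0.1,"spin":-26,"grip":1},{"tx":0.019,"ty":0.618,"tz":0.1,"spin":-26,"grip":1},{"tx":0.019,"ty":0.618,"tz":0.1,"spin":-26,"grip":1},{"tx":0.019,"ty":0.618,"tz":0.1,"spin":-26,"grip":1},{"tx":0.019,"ty":0.618,"tz":0.1,"spin":-26,"grip":1},{"tx":0.019,"ty":0.618,"tz":0.1,"spin":-26,"grip":1},{"tx":0.019,"ty":0.618,"tz":0.1,"spin":-26,"grip":1}]' && python3 -m inch '[{"tx":0.009,"ty":0.22,"tz":0,"spin":0,"grip":1},{"tx":0.009,"ty":0.22,"tz":0,"spin":0,"grip":1},{"tx":0.009,"ty":0.22,"tz":0,"spin":0,"grip":1},{"tx":0.009,"ty":0.22,"tz":0,"spin":0,"grip":1},{"tx":0.009,"ty":0.22,"tz":0,"spin":0,"grip":1},{"tx":0.009,"ty":0.22,"tz":0,"spin":0,"grip":1},{"tx":0.009,"ty":0.22,"tz":0,"spin":0,"grip":1}]'
python3 - <<'E'
from h import *
s=status.get_state();print(s['position'],s['eef_rot'])
im=snap('wrist','w4');cv2.imwrite('pics/w4b.png',cv2.resize(im[40:340,106:406],(600,600),interpolation=cv2.INTER_CUBIC)[:,:,::-1])
E
```

```text
time: 12.8
position: [0.5625, 0.0278, 0.2525]
eef_rot: [0.794, 0.608, -0.001, -0.001]
contact_force: [-0.3, 0.1, -0.4]
gripper_width: 1.005
grip_force: 0.0
time: 13.38
position: [0.5717, 0.2487, 0.2515]
eef_rot: [0.793, 0.609, -0.002, -0.001]
contact_force: [0.1, -0.4, -0.3]
gripper_width: 0.999
grip_force: 0.0
[0.57165081 0.24865905 0.25153218] [ 7.92917048e-01  6.09327317e-01 -1.54170900e-03 -6.31900530e-04]
wrist ['mtx', 'camera_from_world']
```

View pics/w4b.png

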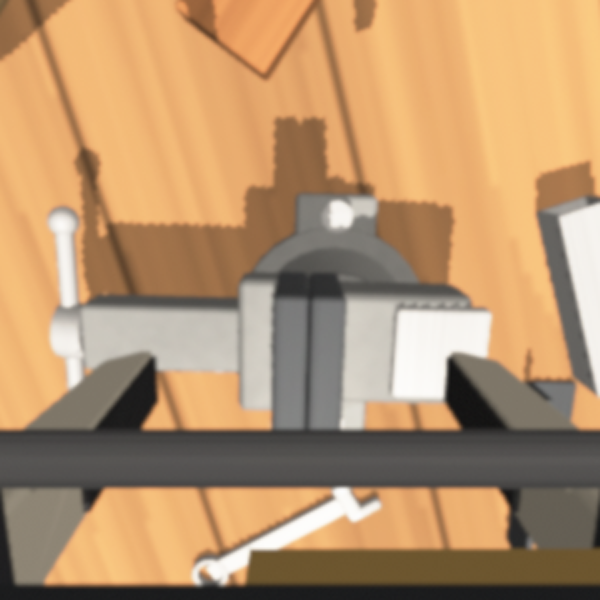

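```bash
python3 - <<'E'
from h import *
f=lambda x,y:at('w4',(x/2+106,y/2+40),.15)[:2]
a,b,c,d=f(274,297),f(345,297),f(273,425),f(341,425)
print(a,b,c,d,np.linalg.norm(a-b),np.linalg.norm(c-d))
v=(a+b)/2-(c+d)/2;v/=np.linalg.norm(v);print('yaw',np.degrees(np.arctan2(v[1],v[0]))-90,'center',(a+b)/2-.05*v)
e=b-a;print(np.degrees(np.arctan2(e[1],e[0])))
for t in (-15.3,):
    w=np.array([np.cos(np.radians(t)),np.sin(np.radians(t))]);u=np.array([-w[1],w[0]])
    for C in ((a+b)/2-.05*u,np.array([.562,.208])):
        for s in('s0','d0'):
            print(s,C,[((proj(s,[*(C+i*.019*w+j*.05*u),.15])-([262,190] if s=='s0' else [205,205]))*5+([400,0] if s=='s0' else [400,300])).round() for i,j in((-1,-1),(1,-1),(1,1),(-1,1))])
E
```

```text
[0.5593048  0.25515009] [0.59387715 0.24598681] [0.53994471 0.18755969] [0.57509311 0.17827622] 0.035766080090322755 0.03635372240332117
yaw -15.744237791087514 center [0.56302379 0.20244432]
-14.8447094390846
s0 [0.56339732 0.20234058] [array([565.,  19.]), array([519.,  54.]), array([641., 166.]), array([688., 128.])]
d0 [0.56339732 0.20234058] [array([659., 354.]), array([598., 342.]), array([542., 450.]), array([607., 464.])]
s0 [0.562 0.208] [array([575.,  22.]), array([528.,  57.]), array([651., 169.]), array([698., 131.])]
d0 [0.562 0.208] [array([661., 360.]), array([600., 348.]), array([544., 457.]), array([609., 471.])]
```

The jaws' top shows left edge x≈273, right edge x≈343 and far edge y≈297 in the crop. Combined with the other views, I take its centre as (0.562,0.206), yaw −15.3°. Back to the cover now.

```bash
python3 -m inch '[{"tx":-0.018,"ty":-0.653,"tz":0,"spin":26,"grip":1},{"tx":-0.018,"ty":-0.653,"tz":0,"spin":26,"grip":1},{"tx":-0.018,"ty":-0.653,"tz":0,"spin":26,"grip":1},{"tx":-0.018,"ty":-0.653,"tz":0,"spin":26,"grip":1},{"tx":-0.018,"ty":-0.653,"tz":0,"spin":26,"grip":1},{"tx":-0.018,"ty":-0.653,"tz":0,"spin":26,"grip":1},{"tx":-0.018,"ty":-0.653,"tz":0,"spin":26,"grip":1},{"tx":-0.018,"ty":-0.653,"tz":0,"spin":26,"grip":1},{"tx":-0.018,"ty":-0.653,"tz":0,"spin":26,"grip":1},{"tx":-0.018,"ty":-0.653,"tz":0,"spin":26,"grip":1}]' && python3 -m inch '[{"tx":0,"ty":-0.24,"tz":0,"spin":0,"grip":1},{"tx":0,"ty":-0.24,"tz":0,"spin":0,"grip":1},{"tx":0,"ty":-0.24,"tz":0,"spin":0,"grip":1},{"tx":0,"ty":-0.24,"tz":0,"spin":0,"grip":1},{"tx":0,"ty":-0.24,"tz":0,"spin":0,"grip":1},{"tx":0,"ty":-0.24,"tz":0,"spin":0,"grip":1},{"tx":0,"ty":-0.24,"tz":0,"spin":0,"grip":1},{"tx":0,"ty":-0.24,"tz":0,"spin":0,"grip":1}]'
```

```text
time: 14.27
position: [0.5591, -0.1688, 0.2535]
eef_rot: [0.637, 0.771, -0.0, -0.0]
contact_force: [0.7, 0.1, 0.6]
gripper_width: 1.002
grip_force: 0.0
time: 14.93
position: [0.5588, -0.4078, 0.2526]
eef_rot: [0.638, 0.77, -0.0, -0.001]
contact_force: [0.0, 0.2, 0.5]
gripper_width: 1.0
grip_force: 0.0
```

```bash
python3 -m inch '[{"tx":-0.005,"ty":0.004,"tz":-0.15,"spin":0,"grip":1},{"tx":-0.005,"ty":0.004,"tz":-0.15,"spin":0,"grip":1},{"tx":-0.005,"ty":0.004,"tz":-0.15,"spin":0,"grip":1},{"tx":-0.005,"ty":0.004,"tz":-0.15,"spin":0,"grip":1},{"tx":-0.005,"ty":0.004,"tz":-0.18,"spin":0,"grip":1},{"tx":-0.005,"ty":0.004,"tz":-0.2,"spin":0,"grip":1},{"tx":-0.005,"ty":0.004,"tz":-0.22,"spin":0,"grip":1},{"tx":-0.005,"ty":0.004,"tz":-0.235,"spin":0,"grip":1},{"tx":-0.005,"ty":0.004,"tz":-0.2425,"spin":0,"grip":1},{"tx":-0.005,"ty":0.004,"tz":-0.2425,"spin":0,"grip":0.8}]' 30 && python3 -m inch '[{"tx":0,"ty":0,"tz":0,"spin":0,"grip":0.65},{"tx":0,"ty":0,"tz":0,"spin":0,"grip":0.6},{"tx":0,"ty":0,"tz":0,"spin":0,"grip":0.5},{"tx":0,"ty":0,"tz":0,"spin":0,"grip":0.4},{"tx":0,"ty":0,"tz":0,"spin":0,"grip":0.4},{"tx":0,"ty":0,"tz":0,"spin":0,"grip":0.4},{"tx":0,"ty":0,"tz":0.02,"spin":0,"grip":0.4},{"tx":0,"ty":0,"tz":0.05,"spin":0,"grip":0.4},{"tx":0,"ty":0,"tz":0.09,"spin":0,"grip":0.4},{"tx":0,"ty":0,"tz":0.13,"spin":0,"grip":0.4}]' 30 && python3 -m inch '[{"tx":0,"ty":0,"tz":0.04,"spin":0,"grip":0.4},{"tx":0,"ty":0,"tz":0.08,"spin":0,"grip":0.4},{"tx":0,"ty":0,"tz":0.1,"spin":0,"grip":0.4},{"tx":0,"ty":0.03,"tz":0.1,"spin":-3,"grip":0.4},{"tx":0,"ty":0.06,"tz":0.1,"spin":-6,"grip":0.4},{"tx":0,"ty":0.09,"tz":0.1,"spin":-9,"grip":0.4},{"tx":0,"ty":0.12,"tz":0.1,"spin":-12,"grip":0.4},{"tx":0,"ty":0.15,"tz":0.1,"spin":-15,"grip":0.4},{"tx":0,"ty":0.18,"tz":0.1,"spin":-18,"grip":0.4},{"tx":0,"ty":0.21,"tz":0.1,"spin":-21,"grip":0.4}]'
python3 - <<'E'
from h import *
b=snap('side','d10');snap('scene','s10');s=status.get_state()
for f in('s10','d10'):print(tilt(f,s['position'],ths=range(165,196,2),Ls=(.056,.06,.064),hs=(.010,.014,.018),yaw=-10))
E
```

```text
time: 15.77
position: [0.5549, -0.4004, 0.0101]
eef_rot: [0.637, 0.771, -0.0, -0.001]
contact_force: [-1.2, -0.2, 0.2]
gripper_width: 0.964
grip_force: 0.0
time: 16.6
position: [0.5551, -0.4006, 0.1421]
eef_rot: [0.637, 0.771, -0.0, -0.001]
contact_force: [0.2, -0.6, -3.4]
gripper_width: 0.556
grip_force: 30.0
time: 17.43
position: [0.5554, -0.1897, 0.2414]
eef_rot: [0.767, 0.641, -0.0, -0.0]
contact_force: [0.7, -0.7, -2.3]
gripper_width: 0.558
grip_force: 30.0
side ['mtx', 'camera_from_world']
scene ['mtx', 'camera_from_world']
[(np.float64(0.8205115907274181), 173, 0.056, 0.014, np.float64(0.226)), (np.float64(0.8183603338242513), 179, 0.06, 0.01, np.float64(0.228)), (np.float64(0.814861230636833), 171, 0.056, 0.014, np.float64(0.224)), (np.float64(0.8145776928385624), 175, 0.056, 0.014, np.float64(0.228))]
[(np.float64(0.8293395675043833), 181, 0.056, 0.01, np.float64(0.228)), (np.float64(0.8198351804489912), 179, 0.06, 0.014, np.float64(0.232)), (np.float64(0.8174314455008957), 175, 0.056, 0.014, np.float64(0.228)), (np.float64(0.816194060330241), 183, 0.056, 0.01, np.float64(0.226))]
```

```bash
python3 -m inch '[{"tx":0.001,"ty":0.04,"tz":0,"spin":-1,"grip":0.4},{"tx":0.002,"ty":0.08,"tz":0,"spin":-2,"grip":0.4},{"tx":0.003,"ty":0.12,"tz":0,"spin":-3,"grip":0.4},{"tx":0.004,"ty":0.16,"tz":0,"spin":-4,"grip":0.4},{"tx":0.005,"ty":0.2,"tz":0,"spin":-5,"grip":0.4},{"tx":0.006,"ty":0.24,"tz":0,"spin":-5,"grip":0.4},{"tx":0.007,"ty":0.28,"tz":0,"spin":-5,"grip":0.4},{"tx":0.0076,"ty":0.32,"tz":0,"spin":-5,"grip":0.4},{"tx":0.0076,"ty":0.36,"tz":0,"spin":-5,"grip":0.4},{"tx":0.0076,"ty":0.385,"tz":0,"spin":-5,"grip":0.4}]' && python3 -m inch '[{"tx":0,"ty":0.01,"tz":0,"spin":0,"grip":0.4},{"tx":0,"ty":0.014,"tz":0,"spin":0,"grip":0.4},{"tx":0,"ty":0.014,"tz":-0.03,"spin":0,"grip":0.4},{"tx":0,"ty":0.014,"tz":-0.05,"spin":0,"grip":0.4},{"tx":0,"ty":0.014,"tz":-0.065,"spin":0,"grip":0.4},{"tx":0,"ty":0.014,"tz":-0.071,"spin":0,"grip":0.4},{"tx":0,"ty":0.014,"tz":-0.071,"spin":0,"grip":0.4}]'
python3 - <<'E'
from h import *
a=snap('scene','s11');b=snap('side','d11')
def t(im,x,y): return cv2.resize(im[y:y+100,x:x+66],(396,600),interpolation=cv2.INTER_CUBIC)
cv2.imwrite('pics/c11.png',np.hstack([t(a,270,165),t(b,210,165)])[:,:,::-1])
s=status.get_state();print(s['contact_force'],s['position'],s['eef_rot'])
E
```

```text
time: 18.37
position: [0.5629, 0.1968, 0.2413]
eef_rot: [0.793, 0.609, -0.0, -0.0]
contact_force: [1.2, -0.2, -2.8]
gripper_width: 0.559
grip_force: 30.0
time: 18.95
position: [0.5631, 0.2068, 0.1694]
eef_rot: [0.794, 0.608, -0.001, -0.0]
contact_force: [-0.7, 0.3, -1.8]
gripper_width: 0.556
grip_force: 30.0
scene ['mtx', 'camera_from_world']
side ['mtx', 'camera_from_world']
[ 0.03176306  0.2206726  -0.78403614] [0.56378609 0.20742164 0.17168954] [7.93998438e-01 6.07919570e-01 4.93149365e-04 1.82882225e-04]
```

View pics/c11.png

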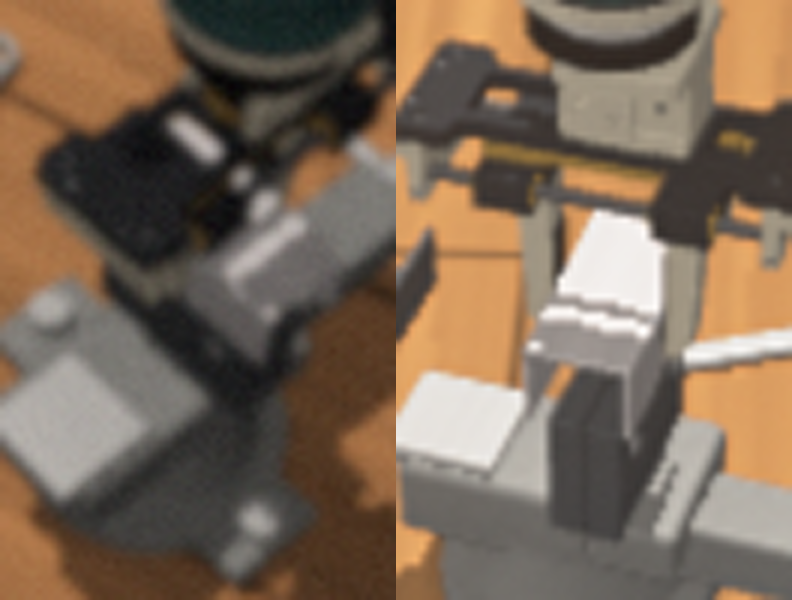

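```bash
python3 - <<'E'
from h import *
t=np.radians(-15.2);w=np.array([np.cos(t),np.sin(t)]);u=np.array([-w[1],w[0]])
T=np.array([.5637,.2074]);C=T-.0035*u
for n,x0,y0,X in(('s11',270,165,0),('d11',210,165,396)):
    m=lambda P:((proj(n,P)-[x0,y0])*6+[X,0]).round()
    for i,j in((-1,1),(1,1),(1,-1),(-1,-1)):
        print(n,i,j,'coverbot',m([*(C+i*.026*w+j*.06*u),.162]),'covertop',m([*(C+i*.026*w+j*.06*u),.204]),'jaw@.562,.206',m([*(np.array([.562,.206])+i*.019*w+j*.05*u),.15]))
E
```

```text
s11 -1 1 coverbot [330. 296.] covertop [343. 249.] jaw@.562,.206 [305. 305.]
s11 1 1 coverbot [253. 359.] covertop [264. 314.] jaw@.562,.206 [250. 350.]
s11 1 -1 coverbot [ 75. 198.] covertop [ 81. 149.] jaw@.562,.206 [102. 217.]
s11 -1 -1 coverbot [151. 139.] covertop [159.  90.] jaw@.562,.206 [158. 174.]
d11 -1 1 coverbot [624. 437.] covertop [624. 367.] jaw@.562,.206 [618. 442.]
d11 1 1 coverbot [516. 414.] covertop [514. 345.] jaw@.562,.206 [540. 426.]
d11 1 -1 coverbot [597. 259.] covertop [596. 191.] jaw@.562,.206 [606. 295.]
d11 -1 -1 coverbot [698. 278.] covertop [699. 210.] jaw@.562,.206 [679. 310.]
```

The side tile shows the cover level above the jaws, with flange bottoms at (528,410) and (630,440). The cover and the jaws are offset from prediction by the same amount, so they are lined up. I'll lower it slowly.

```bash
python3 -m inch '[{"tx":0,"ty":0,"tz":-0.004,"spin":0,"grip":0.4},{"tx":0,"ty":0,"tz":-0.008,"spin":0,"grip":0.4},{"tx":0,"ty":0,"tz":-0.011,"spin":0,"grip":0.4},{"tx":0,"ty":0,"tz":-0.014,"spin":0,"grip":0.4},{"tx":0,"ty":0,"tz":-0.017,"spin":0,"grip":0.4},{"tx":0,"ty":0,"tz":-0.02,"spin":0,"grip":0.4},{"tx":0,"ty":0,"tz":-0.02,"spin":0,"grip":0.4}]'
```

```text
time: 19.63
position: [0.5631, 0.2078, 0.1498]
eef_rot: [0.794, 0.608, -0.0, -0.0]
contact_force: [-0.0, -0.4, -2.1]
gripper_width: 0.558
grip_force: 30.0
```

Flanges are past the jaw tops with no contact. Continuing.

```bash
python3 -m inch '[{"tx":0,"ty":0,"tz":-0.004,"spin":0,"grip":0.4},{"tx":0,"ty":0,"tz":-0.008,"spin":0,"grip":0.4},{"tx":0,"ty":0,"tz":-0.012,"spin":0,"grip":0.4},{"tx":0,"ty":0,"tz":-0.016,"spin":0,"grip":0.4},{"tx":0,"ty":0,"tz":-0.02,"spin":0,"grip":0.4},{"tx":0,"ty":0,"tz":-0.022,"spin":0,"grip":0.4},{"tx":0,"ty":0,"tz":-0.024,"spin":0,"grip":0.4},{"tx":0,"ty":0,"tz":-0.025,"spin":0,"grip":0.4},{"tx":0,"ty":0,"tz":-0.025,"spin":0,"grip":0.4}]' && python3 -m inch '[{"tx":0,"ty":0,"tz":-0.001,"spin":0,"grip":0.4},{"tx":0,"ty":0,"tz":-0.002,"spin":0,"grip":0.4},{"tx":0,"ty":0,"tz":-0.002,"spin":0,"grip":0.4}]'
```

```text
time: 20.38
position: [0.5633, 0.2078, 0.1254]
eef_rot: [0.794, 0.608, -0.0, -0.0]
contact_force: [-0.3, -0.5, -2.6]
gripper_width: 0.558
grip_force: 30.0
time: 20.63
position: [0.5635, 0.2079, 0.124]
eef_rot: [0.794, 0.608, 0.0, 0.0]
contact_force: [-0.4, -1.2, 2.7]
gripper_width: 0.558
grip_force: 30.0
```

```bash
python3 -m inch '[{"tx":0,"ty":0,"tz":-0.0007,"spin":0,"grip":0.4},{"tx":0,"ty":0,"tz":-0.0007,"spin":0,"grip":0.4},{"tx":0,"ty":0,"tz":-0.0007,"spin":0,"grip":0.65},{"tx":0,"ty":0,"tz":-0.0007,"spin":0,"grip":0.8},{"tx":0,"ty":0,"tz":-0.0007,"spin":0,"grip":1},{"tx":0,"ty":0,"tz":-0.0007,"spin":0,"grip":1},{"tx":0,"ty":0,"tz":-0.0007,"spin":0,"grip":1},{"tx":0,"ty":0,"tz":0.02,"spin":0,"grip":1},{"tx":0,"ty":0,"tz":0.06,"spin":0,"grip":1},{"tx":0,"ty":0,"tz":0.1,"spin":0,"grip":1}]' 3 && python3 -m inch '[{"tx":0.015,"ty":0.035,"tz":0.03,"spin":0,"grip":1},{"tx":0.015,"ty":0.035,"tz":0.03,"spin":0,"grip":1},{"tx":0.015,"ty":0.035,"tz":0.03,"spin":0,"grip":1},{"tx":0.015,"ty":0.035,"tz":0.03,"spin":0,"grip":1}]'
python3 - <<'E'
from h import *
snap('side','d12');snap('scene','s12');im=snap('wrist','w5')
hsv=cv2.cvtColor(im,cv2.COLOR_RGB2HSV);M=((hsv[...,1]<60)&(hsv[...,2]>140)).astype(np.uint8)
n,L,S,C=cv2.connectedComponentsWithStats(M)
for i in range(1,n):
    if S[i][4]>600:
        c=cv2.findContours((L==i).astype(np.uint8),cv2.RETR_EXTERNAL,cv2.CHAIN_APPROX_NONE)[0][0].reshape(-1,2)
        W=np.array([at('w5',p,.154)[:2] for p in c],np.float32);print(S[i],cv2.minAreaRect(W*1000))
b=cv2.imread('pics/d12.png')[165:265,190:273];a=im[30:280,120:390,::-1]
cv2.imwrite('pics/c12.png',np.hstack([cv2.resize(a,(400,600*400//(400))[:1]+(500,)),cv2.resize(b,(400,500))]))
E
```

```text
time: 21.47
position: [0.5626, 0.2076, 0.2236]
eef_rot: [0.794, 0.608, -0.001, -0.0]
contact_force: [1.1, -0.9, 0.7]
gripper_width: 0.992
grip_force: 0.0
time: 21.8
position: [0.5781, 0.2428, 0.2523]
eef_rot: [0.794, 0.608, -0.001, -0.0]
contact_force: [-0.1, -0.6, -0.3]
gripper_width: 1.004
grip_force: 0.0
side ['mtx', 'camera_from_world']
scene ['mtx', 'camera_from_world']
wrist ['mtx', 'camera_from_world']
[ 455    0   37   53 1044] ((797.8671264648438, 337.98138427734375), (41.841304779052734, 29.375886917114258), 52.83797073364258)
[ 454   56   58  167 1277] ((799.4038696289062, 225.46295166015625), (159.6055908203125, 49.84468460083008), 87.51436614990234)
[ 374  135   54  100 2930] ((718.6113891601562, 211.8046875), (32.3603630065918, 103.20625305175781), 4.001317977905273)
[  124   141   222   115 11230] ((549.7296752929688, 231.8824462890625), (100.30989837646484, 224.0785675048828), 64.7549819946289)
[ 198  283   94   50 1033] ((528.9649047851562, 120.16407012939453), (115.091064453125, 21.325977325439453), 15.275689125061035)
```

View pics/c12.png

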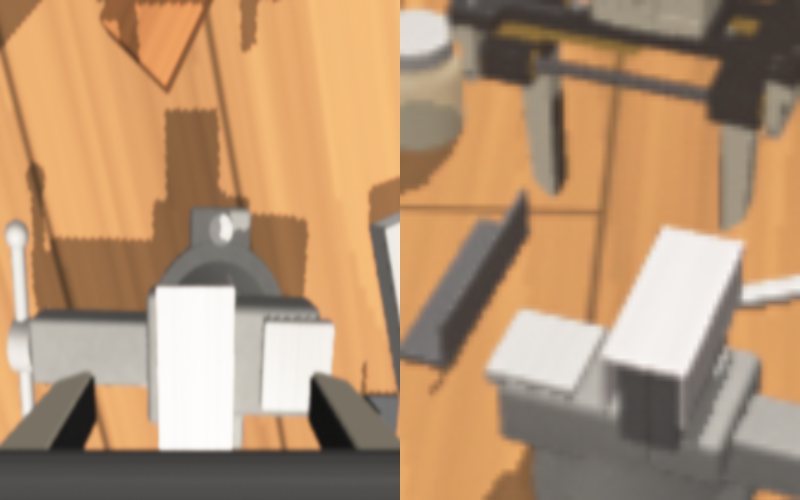

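```bash
python3 - <<'E'
from h import *
e=at('w5',(252.6,173),.154)[:2];u=np.array([.262,.965]);print(e,e-.06*u, 'jaw (.563,.2035..206)')
m=lambda x,y:at('d12',(190+(x-400)*83/400,165+y/5),.154)[:2]
P=[m(602,357),m(683,378),m(745,243),m(666,226)];print(np.round(P,4),np.mean(P,0))
E
```

```text
[0.57925169 0.26209329] [0.56353169 0.20419329] jaw (.563,.2035..206)
[[0.5985 0.2558]
 [0.5513 0.271 ]
 [0.518  0.1533]
 [0.5671 0.1391]] [0.55872209 0.20479244]
```

```bash
python3 -c "
from workcell import manip
print(manip.finish_job())"
```

```text
the job is handed in; nothing more can be done
None
```

The cover is on the vise, open side down, its web flat on the closed jaws and centred along them to within about 3 mm, and the job was handed in at about 22 s; on the first try at raising it, the cover stuck at about 45° and its low end slid about 80 mm along the bench, perhaps up to 1 cm clear of it, before I carried it back and stood it upright.

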